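Clamp a loaf in the bench slicer and switch it on

TASK

Ready the bread slicer: slide the fence so that it pushes the loaf fully home against the blade housing, without crushing it, and flip the fence's blue cam lever all the way down so that the fence is locked snug against the loaf. Only when it is locked, throw the isolator's red handle over to on (the green dot). Leave the other things on the bench where they are.

Things in the scene. Friction and masses are not known exactly. Their poses are not given: they have to be found in the camera images.
- slicer: Cream bench bread slicer, fixed. Origin: underside centre, on the table; x away from the operator, y left along the bed. Bed 300 (x) by 370 mm (y -210 to 160), top 30 mm high. Blade housing at the left end: y 160 to 260, 165 mm high, black slots in its loaf side. Steel rail along y at x = -100, top 46 mm high. Low guide wall at the back: inner face x = 130, top 75 mm.
- housing_face (a point): Point on the slotted face of the blade housing (the face looks to slicer -y), 65 mm above the table, level with the loaf's usual place (slicer x = 55 mm).
- fence (a joint): Travel of the steel fence along slicer +y (m): 0 at the right end, larger towards the blade housing, stop 0.19. Its carriage rides on the front rail; the fence plate (12 mm thick, slicer x = -65 to 125 mm, top 112 mm above the table) pushes the loaf. About 1.5 N slides it when free.
- fence_knob (a point): Centre of the gripping part of the fence's upright black knob: a cylinder of 24 mm diameter standing on the carriage, black part from 100 to 155 mm above the table, this point 140 mm above the table. The fence plate's near side begins 18 mm to the +y side of the knob's axis and its top is at 112 mm.
- fence_face (a point): Point on the fence plate's loaf side (it looks to slicer +y), 65 mm above the table.
- cam_lever (a joint): Angle of the cam lever on the fence carriage (rad): 0 upright, fence free; it swings down towards the operator side (slicer -x) about a level hinge parallel to the rail; level at 1.57, stop at 1.75, fence locked. The cam starts to bite at about 0.9 and takes up to about 12 N at the tip; it stays where it is left.
- cam_pivot (a point): Point on the cam lever's hinge axis, at the middle of the lever, 66.5 mm above the table.
- cam_lever_tip (a point): Point on the cam lever's mid-line, 105 mm from the hinge axis. The lever is a straight arm with a blue grip 26 mm wide (along the rail) and 16 mm thick, from 51 to 117 mm from the hinge axis. It shares its axes with the lever: z points along the lever towards its end, y along the rail.
- loaf: Brown tin loaf lying on the slicer bed, 100 mm (x) by 150 mm (y, its length) by 81 mm high, about 0.45 kg. Origin: centre of the underside.
- loaf_left_end (a point): Middle of the loaf's end that faces the blade housing, 35 mm above its underside.
- loaf_right_end (a point): Middle of the loaf's end that faces the fence, 35 mm above its underside.
- isolator: Yellow isolator box, 100 mm (x) by 90 mm (y) by 65 mm high, fixed on the table. Origin: centre of the underside. A red dot on its top marks off (-x side), a green dot marks on (+x side).
- isolator_handle (a joint): Angle of the isolator's red handle (rad): 0 leans 0.6 rad to the box's -x side, off; 0.6 upright; 1.2 leans 0.6 rad to the box's +x side, on. It falls over into whichever end it leans to; about 1 N at the tip moves it.
- isolator_pivot (a point): Point on the handle's hinge axis (along the box's y), 64 mm above the table.
- isolator_tip (a point): End of the isolator's handle, on its mid-line, 90 mm from the hinge axis. The grip is a red cylinder of 22 mm diameter over the last 45 mm.
- rye_loaf: Bystander: round dark rye loaf, 140 mm across, 68 mm high. Origin: centre of the underside.
- scraper: Bystander: steel bench scraper with wooden grip, 95 x 130 mm, lying flat. Origin: centre of the underside.
- brush: Bystander: wooden-handled flour brush lying flat. Origin: centre of the underside.
- flour_jar: Bystander: glass flour jar with steel cap, 72 mm across, 120 mm high. Origin: centre of the underside.
- bowl: Bystander: white bowl, 150 mm across, 60 mm high. Origin: centre of the underside.
- mug: Bystander: blue mug, 80 mm across, 90 mm high. Origin: centre of the underside.
There are look-alikes about, which are no part of the job. What is shaped like the isolator but pink or purple is not meant.

How it is judged:
On the way, in this order (a step that is already met when the one before it is completed fails the run):
1. the loaf is home against the blade housing and the fence is up against the loaf (y of loaf_left_end in the frame of housing_face above -0.006 m and y of loaf_right_end in the frame of fence_face below 0.006 m and angle between loaf's own z axis and vertical below 0.1 rad), for 0.2 s.
2. the cam lever is fully down with the loaf still snug (all of step 1 and value of joint cam_lever above 1.5 rad), for 0.2 s.
3. the isolator is on (value of joint isolator_handle above 1.05 rad), for 0.2 s.
At the end, for the whole second after the job is handed in: The loaf lies flat with its left end within 6 mm of the blade housing, the fence is within 6 mm of its right end, the cam lever is down (past 1.5 rad), the isolator handle is on (past 1.05 rad) and the loaf is at rest (all of step 2 and value of joint isolator_handle above 1.05 rad and linear speed of loaf below 0.01 m/s); the robot touches nothing.
It fails at once if the loaf is crushed (more than 60 N from the fence) (contact force between loaf and fence above 60 N).
It fails at once if a bystander is shifted by more than 30 mm (distance of any of rye_loaf, scraper, brush, flour_jar, bowl, mug from where it was at the start of the episode above 0.03 m).
It also fails if it takes over 58 s, if anything falls off the work surface, if the arm or the gripper's body presses on something with over 40 N, if the wrist force passes 120 N, or if a joint passes its speed limit or range.

ROBOT

A 6-joint arm with a two-finger parallel gripper is mounted at the origin on the work surface. World frame = base frame: x ahead of the robot, y to its left, z up, the work surface at z = 0. Lengths are in m, angles in rad, forces in N, time in s.
With the tool pointing down it reaches from about 0.25 to 0.725 m from the base axis. Payload 4 kg.
Tool frame: the origin (TCP) lies midway between the tips of the shut fingers; the grasp point (between the pads) lies 19 mm behind it (bot.grip_depth is the distance from the TCP to the grasp point, in m); z points along the fingers, y is the line along which they close (so a half turn about z gives the same grasp; the last joint's range is limited). The gripper opens to 85 mm and grips with 20 to 120 N. Pads are 22 mm wide; open, the fingers measure 114 mm over their backs; the gripper's body (76 mm by 85 mm) begins 54 mm behind the grasp point. The pads swing forward as they close: fully open they stand 13 mm farther back than shut.
Start: joints at [1.132, 0.241, 0.005, 1.335, 0, 1.571], TCP at [0.212, 0.453, 0.231] pointing down, gripper open.
Joint ranges: [-2.72, 2.72], [-1.05, 1.87], [-1.09, 1.28], [-1.99, 2.15], [-1.42, 1.44], [-3.14, 3.14]. Speed limits (rad/s): [2.79, 2.79, 3.14, 3.14, 3.14, 3.14].

INTERFACE

Orientations are given as a unit quaternion [x, y, z, w].
In Python, from workcell import bot gives the robot as it stands.
- The arm moves only by the shell command python3 -m creep 'ROWS'. ROWS is JSON, one flat list of numbers, 5 for each row, row after row: the shift along the world's x, y, z in m, then the turn about the world's z in rad, then the finger opening in m, from 0 to 0.0854. In form: [x, y, z, twist, claw, x, y, z, twist, claw, ...]. A call has 1 to 10 rows; each row is the pose to reach, as a shift and turn from the pose commanded when the call began; what a row does not reach only later rows make up. A row lasts 1/12 s, in which the tool goes at most 41.7 mm and 7.16 degrees, less where a joint would pass 70% of its speed; a pose out of reach is approached as far as the arm can. A call with a gripper value outside its range is refused whole. The fingers move at their own pace and stop on an object; the grip force is fixed at half the most. Time passes only in rows, so rows that repeat a pose let the fingers close. It gives the time, the measured TCP pose, the force, the opening and the grip force at its end, in the units of the state.
- bot.get_obs(): the state, without advancing time (a new reading comes with each control period).
- bot.camera(name): name is "side" or "top" or "wrist"; returns a dict with "pixels" (420x560x3 uint8, red, green, blue), "camera_matrix" (3x3 intrinsics, pixels), "extrinsics" (4x4, takes a point from world to camera coordinates); the wrist camera has in their place "T_tool_cam" (4x4, takes a point from camera to tool coordinates, whose origin is the TCP and whose axes are the flange's). Camera axes: x right, y down, z forward; pixel columns grow to the right and rows downward; lengths in m; the calibration is good to about 2 mm. A picture is of the moment at which its call begins: read the wrist's pose just before it. There is no depth.
- bot.job_done(): hands the job in; it is judged then, once.
Trained networks look in the newest picture that a camera, given by its name, has taken for a name from the list of things; names that differ only in an ending like _2 or _b are one class to them, and where a whole thing is asked for, a point or a joint stands for the part that bears it (a point fixed in the world has none). Each returns a list of dicts, best first, with "score" (0 to 1); they miss things now and then, are a little off and sometimes report something else, mostly with a low value. They report only what shows in the picture. A call takes as long as a camera call. They do not tell look-alikes from the thing itself.
- bot.look_for(camera, thing): "centre" ([column, row] as shares, 0 to 1, of the picture: columns of its width, rows of its height, amid what is visible of it).
- bot.place_of(camera, thing): "centre" ([column, row] as shares, 0 to 1, of the picture: columns of its width, rows of its height: a listed point, or the origin of a listed thing).
The state is a dict: "clock": time; "joint_pos": joint angles; "joint_vel": joint speeds; "tau": joint torques, N m; "eef_pos": TCP position; "tool_rot": TCP orientation; "ft_force": force on the tool from outside, world axes, zero at the start; "ft_torque": the same for the moment, N m; "grip_width": finger opening in m; "grasp_force": force on a finger pad.
Only numpy, scipy, OpenCV 4.12 (cv2) and the standard library are available. Lean on these libraries where they do the work, as an engineer would, in place of code of your own. Each camera call takes 0.05 s, during which the arm holds its last target. There are 200 camera calls.

## Working session

There is one attempt and no reset: what is moved stays moved. The work goes in short steps, Python scripts to look and compute and a shell command to move; the robot and the scene stay as the last step left them, time stands still between calls to the robot, and variables do not carry over. Pictures are saved under pics/ and viewed, at most 10 in all, crops included, and the job is handed in when it is done.

```bash
mkdir -p pics
cat > h.py <<'E'
import numpy as np,cv2
from workcell import bot
def ray(c,px):
    K=c["camera_matrix"];E=np.array(c["extrinsics"]);R=E[:3,:3];t=E[:3,3]
    d=R.T@np.linalg.solve(np.array(K),[px[0],px[1],1.]);o=-R.T@t
    return o,d
def atz(c,px,z):
    o,d=ray(c,px);return o+d*(z-o[2])/d[2]
def tri(c1,p1,c2,p2):
    o1,d1=ray(c1,p1);o2,d2=ray(c2,p2)
    s=np.linalg.lstsq(np.c_[d1,-d2],o2-o1,rcond=None)[0]
    a=o1+d1*s[0];b=o2+d2*s[1];return (a+b)/2,np.linalg.norm(a-b)
def save(c,n): cv2.imwrite(n,np.array(c["pixels"])[:,:,::-1])
S=np.array([560,420])
E
python3 - <<'E'
from h import *
cs={n:bot.camera(n) for n in("side","top")}
for n in cs: save(cs[n],f"pics/{n}0.png")
Z=dict(slicer=0,fence_knob=.14,fence_face=.065,housing_face=.065,cam_pivot=.0665,cam_lever_tip=.1715,loaf_left_end=.065,loaf_right_end=.065,loaf=.03,isolator=0,isolator_pivot=.064,isolator_tip=.138)
for t,z in Z.items():
  for n in cs:
    print(t,n,[(round(r["score"],2),np.round(np.array(r["centre"])*S).astype(int).tolist(),np.round(atz(cs[n],np.array(r["centre"])*S,z),3)[:2].tolist()) for r in bot.place_of(n,t)[:4]])
E
```

```text
slicer side [(0.85, [268, 207], [0.626, 0.006]), (0.4, [265, 218], [0.576, -0.039])]
slicer top [(0.72, [259, 225], [0.538, -0.099]), (0.57, [227, 193], [0.649, 0.011])]
fence_knob side [(0.91, [277, 202], [0.57, -0.114])]
fence_knob top [(0.58, [262, 200], [0.591, -0.109])]
fence_face side [(0.89, [297, 204], [0.674, -0.116]), (0.17, [177, 203], [0.328, 0.211])]
fence_face top [(0.71, [260, 181], [0.673, -0.102])]
housing_face side [(0.88, [265, 168], [0.737, 0.149])]
housing_face top [(0.88, [180, 165], [0.727, 0.163])]
cam_pivot side [(0.87, [268, 219], [0.533, -0.104])]
cam_pivot top [(0.76, [258, 226], [0.525, -0.096])]
cam_lever_tip side [(0.73, [279, 204], [0.544, -0.156]), (0.52, [248, 203], [0.467, -0.077])]
cam_lever_tip top [(0.43, [259, 230], [0.491, -0.102]), (0.23, [382, 277], [0.35, -0.468])]
loaf_left_end side [(0.93, [266, 172], [0.725, 0.128])]
loaf_left_end top [(0.63, [193, 168], [0.719, 0.122]), (0.39, [260, 229], [0.513, -0.102])]
loaf_right_end side [(0.61, [286, 189], [0.706, -0.018])]
loaf_right_end top [(0.76, [237, 170], [0.71, -0.025])]
loaf side [(0.63, [
[... 247 characters left out ...]
op [(0.7, [436, 254], [0.444, -0.685]), (0.69, [334, 234], [0.509, -0.349]), (0.58, [327, 286], [0.338, -0.321])]
isolator_pivot side [(0.98, [306, 261], [0.496, -0.348]), (0.94, [374, 335], [0.439, -0.688]), (0.66, [268, 285], [0.33, -0.337])]
isolator_pivot top [(0.83, [331, 287], [0.328, -0.327]), (0.61, [260, 226], [0.523, -0.102]), (0.6, [444, 253], [0.438, -0.69]), (0.58, [341, 230], [0.511, -0.363])]
isolator_tip side [(0.57, [301, 256], [0.449, -0.369]), (0.4, [256, 282], [0.274, -0.352]), (0.38, [373, 334], [0.398, -0.705])]
isolator_tip top [(0.69, [455, 262], [0.4, -0.7]), (0.67, [342, 302], [0.277, -0.35]), (0.47, [345, 241], [0.464, -0.364]), (0.16, [340, 229], [0.501, -0.351])]
```

```bash
python3 -c "
import cv2,numpy as np
a=cv2.imread('pics/side0.png');b=cv2.imread('pics/top0.png')
print(a.shape)"; ls
```

```text
(420, 560, 3)
h.py
pics
```

View pics/top0.png

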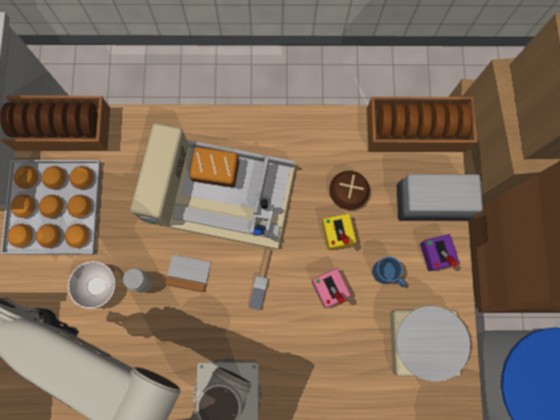

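View pics/side0.png

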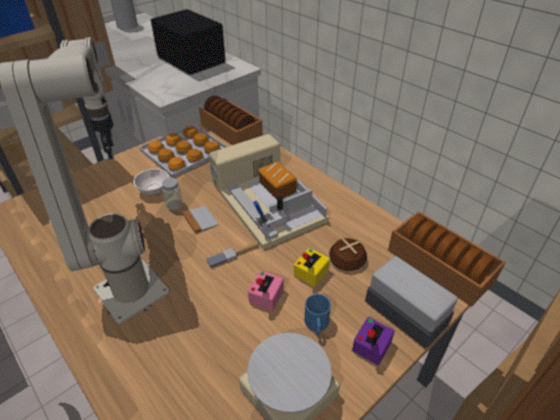

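The top view shows three isolator-shaped boxes: yellow at (340,232), pink at (331,288) and purple at (440,252). By the description I choose the yellow one. The knob is at (263,202) and the blue lever at (258,230). Next I move over the slicer for a close wrist view.

```bash
python3 -m creep '[0.02,-0.03,0.03,0,0,0.04,-0.065,0.05,0,0,0.06,-0.1,0.07,0,0,0.08,-0.135,0.1,0,0,0.1,-0.17,0.12,0,0,0.12,-0.205,0.14,0,0,0.14,-0.24,0.15,0,0,0.16,-0.275,0.15,0,0,0.18,-0.31,0.15,0,0,0.2,-0.345,0.15,0,0]' && python3 -m creep '[0.02,-0.035,0,0,0,0.04,-0.07,0,0,0,0.06,-0.105,0,0,0,0.08,-0.14,0,0,0,0.1,-0.18,0,0,0,0.12,-0.2,0,0,0,0.12,-0.2,0,0,0,0.12,-0.2,0,0,0]'
cat >> h.py <<'E'
from scipy.spatial.transform import Rotation as Ro
def wrist():
    o=bot.get_obs();c=bot.camera("wrist");T=np.eye(4)
    T[:3,:3]=Ro.from_quat(o["tool_rot"]).as_matrix();T[:3,3]=o["eef_pos"]
    c=dict(c);c["extrinsics"]=np.linalg.inv(T@np.array(c["T_tool_cam"]));return c
E
python3 - <<'E'
from h import *
o=bot.get_obs();print(o["clock"],o["eef_pos"],o["tool_rot"],o["joint_pos"])
c=wrist();save(c,"pics/w1.png")
print(np.linalg.inv(c["extrinsics"])[:3,3])
Z=dict(slicer=0,fence_knob=.14,fence_face=.065,housing_face=.065,cam_pivot=.0665,cam_lever_tip=.1715,loaf_left_end=.065,loaf_right_end=.065,loaf=.03,isolator=0,isolator_pivot=.064,isolator_tip=.138)
for t,z in Z.items():
    print(t,[(round(r["score"],2),np.round(np.array(r["centre"])*S).astype(int).tolist(),np.round(atz(c,np.array(r["centre"])*S,z),3)[:2].tolist()) for r in bot.place_of("wrist",t)[:4]])
E
```

```text
clock: 2.13
eef_pos: [0.4028, 0.1242, 0.382]
tool_rot: [0.217, 0.976, 0.001, 0.001]
ft_force: [1.1, 0.8, -0.7]
grip_width: -0.0
grasp_force: 0.0
clock: 2.8
eef_pos: [0.5225, -0.0755, 0.3796]
tool_rot: [0.219, 0.976, 0.0, -0.001]
ft_force: [-0.4, 0.5, -0.6]
grip_width: 0.0001
grasp_force: 0.0
2.8 [ 0.5224755  -0.07547496  0.37957026] [ 2.19112963e-01  9.75698738e-01  5.03346577e-05 -1.21663271e-03] [-1.43629733e-01  2.96372964e-01  4.60843368e-01  1.73768496e+00
  2.88213841e-04  2.98180748e-01]
[ 0.46131535 -0.04685818  0.52290638]
slicer [(0.95, [359, 207], [0.644, 0.015])]
fence_knob [(0.7, [251, 167], [0.491, -0.102]), (0.59, [274, 239], [0.587, -0.117])]
fence_face [(0.9, [306, 268], [0.679, -0.107])]
housing_face [(0.79, [478, 228], [0.731, 0.162])]
cam_pivot [(0.57, [263, 180], [0.521, -0.106]), (0.23, [160, 301], [0.629, -0.349])]
cam_lever_tip [(0.82, [251, 167], [0.488, -0.098])]
loaf_left_end []
loaf_right_end [(0.73, [360, 267], [0.714, -0.028])]
loaf [(0.62, [401, 242], [0.72, 0.053])]
isolator [(0.82, [136, 228], [0.511, -0.355])]
isolator_pivot [(0.98, [119, 240], [0.51, -0.354]), (0.66, [62, 125], [0.327, -0.33]), (0.41, [263, 178], [0.519, -0.105])]
isolator_tip [(0.79, [62, 235], [0.465, -0.368]), (0.39, [254, 170], [0.495, -0.101])]
```

View pics/w1.png

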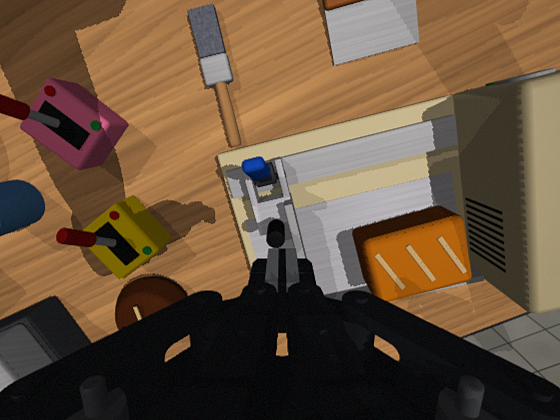

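The wrist view shows the knob at (275,235), the lever grip at (256,168) leaning slightly, and the loaf at (415,255). The yellow isolator is at (120,240), and its red handle leans to the off side. The triangulated geometry matches the given sizes: slicer yaw is about -10° and fence travel needed is about 0.12 m. I'll grip the knob.

```bash
python3 -m creep '[0.02,-0.01,-0.03,0.1,0.055,0.04,-0.02,-0.06,0.2,0.055,0.065,-0.037,-0.09,0.267,0.055,0.065,-0.037,-0.13,0.267,0.055,0.065,-0.037,-0.17,0.267,0.055,0.065,-0.037,-0.2,0.267,0.055,0.065,-0.037,-0.23,0.267,0.055,0.065,-0.037,-0.256,0.267,0.055,0.065,-0.037,-0.256,0.267,0.055]'
python3 - <<'E'
from h import *
c=wrist();save(c,"pics/w2.png");print(bot.get_obs()["eef_pos"])
E
```

```text
clock: 4.2
eef_pos: [0.5826, -0.1103, 0.1184]
tool_rot: [0.086, 0.996, 0.001, -0.006]
ft_force: [-1.2, 0.0, -0.8]
grip_width: 0.0553
grasp_force: 0.0
[ 0.58430254 -0.11062989  0.12172388]
```

View pics/w2.png

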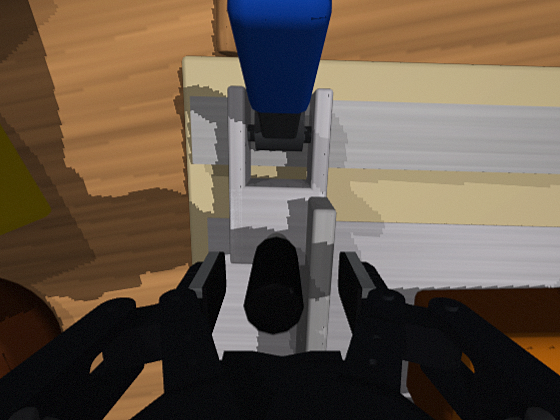

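The knob sits between the pads at (275,290). The blue lever is clear, up at (280,60). I'll close on the knob and measure the rail direction from the bed's front edge.

```bash
python3 - <<'E'
from h import *
c=wrist()
for y in (.03,):
  a=atz(c,(190,57.5),y);b=atz(c,(555,68),y);d=b-a;print(a,b,d/np.linalg.norm(d))
a=atz(c,(331,92),.075);print(a)
E
python3 -m creep '[0,0,0,0,0,0,0,0,0,0,0,0,0,0,0,0,0,0,0,0,0,0,0,0,0,0,0,0,0,0]'
```

```text
[ 0.46219613 -0.1541766   0.03      ] [0.51234932 0.09469982 0.03      ] [ 1.97547229e-01  9.80293371e-01 -2.18651544e-16]
[ 0.50442972 -0.06846768  0.075     ]
clock: 4.8
eef_pos: [0.5888, -0.1116, 0.1279]
tool_rot: [0.086, 0.996, -0.0, 0.003]
ft_force: [-1.3, -1.2, 6.2]
grip_width: 0.0219
grasp_force: 58.5
```

```bash
python3 -m creep '[0.001,0.005,0,0,0,0.003,0.015,0,0,0,0.005,0.025,0,0,0,0.007,0.035,0,0,0,0.009,0.045,0,0,0,0.011,0.055,0,0,0,0.012,0.063,0,0,0,0.013,0.068,0,0,0,0.013,0.068,0,0,0]'
```

```text
clock: 5.55
eef_pos: [0.6029, -0.042, 0.1279]
tool_rot: [0.085, 0.996, 0.0, 0.004]
ft_force: [2.5, 1.7, 6.6]
grip_width: 0.0224
grasp_force: 59.0
```

```bash
python3 -m creep '[0.001,0.005,0,0,0,0.002,0.010,0,0,0,0.003,0.015,0,0,0,0.004,0.02,0,0,0,0.005,0.025,0,0,0,0.006,0.03,0,0,0,0.007,0.035,0,0,0,0.007,0.038,0,0,0,0.007,0.038,0,0,0]'
python3 - <<'E'
from h import *
c=wrist();save(c,"pics/w3.png")
for n in ("side","top"):
  c=bot.camera(n);save(c,f"pics/{n}3.png")
  for t in ("loaf_left_end","loaf_right_end","fence_face","housing_face"):
    print(n,t,[(round(r["score"],2),np.round(atz(c,np.array(r["centre"])*S,.065),3)[:2].tolist()) for r in bot.place_of(n,t)[:2]])
E
```

```text
clock: 6.3
eef_pos: [0.6102, -0.0058, 0.128]
tool_rot: [0.086, 0.996, -0.001, 0.004]
ft_force: [3.2, -2.2, 5.5]
grip_width: 0.0224
grasp_force: 58.9
side loaf_left_end [(0.68, [0.738, 0.138])]
side loaf_right_end [(0.57, [0.708, -0.007])]
side fence_face [(0.59, [0.685, 0.004]), (0.43, [0.74, 0.155])]
side housing_face [(0.85, [0.741, 0.158]), (0.57, [0.297, 0.357])]
top loaf_left_end [(0.61, [0.73, 0.147])]
top loaf_right_end [(0.37, [0.333, 0.422])]
top fence_face []
top housing_face [(0.92, [0.743, 0.154])]
```

View pics/w3.png

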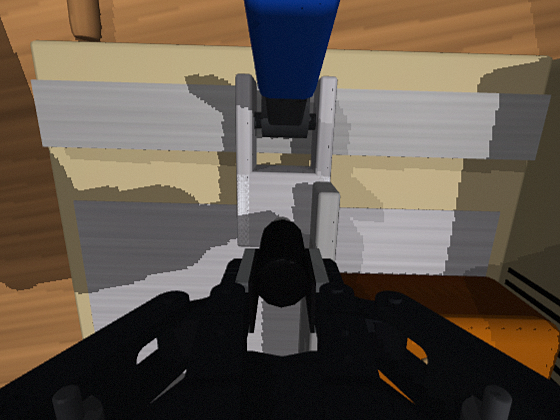

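The fence plate now touches the loaf, whose right end is at about (340,280). A gap of roughly 10–15 mm is left to the housing at (530,290). I'll creep on slowly and watch the force.

```bash
python3 -m creep '[0.0005,0.002,0,0,0,0.001,0.004,0,0,0,0.0015,0.006,0,0,0,0.0015,0.008,0,0,0,0.0015,0.008,0,0,0]'
```

```text
clock: 7.27
eef_pos: [0.6117, 0.0014, 0.128]
tool_rot: [0.086, 0.996, -0.001, 0.004]
ft_force: [4.2, -4.0, 5.0]
grip_width: 0.0224
grasp_force: 59.0
```

```bash
python3 -m creep '[0.0005,0.002,0,0,0,0.001,0.004,0,0,0,0.001,0.004,0,0,0]'
```

```text
clock: 7.52
eef_pos: [0.6121, 0.0036, 0.128]
tool_rot: [0.087, 0.996, -0.003, 0.004]
ft_force: [1.0, -10.3, 6.0]
grip_width: 0.0224
grasp_force: 59.3
```

```bash
python3 -m creep '[0.0003,0.0015,0,0,0,0.0003,0.0015,0,0,0]'
```

```text
clock: 7.68
eef_pos: [0.6121, 0.0036, 0.128]
tool_rot: [0.087, 0.996, -0.004, 0.004]
ft_force: [1.6, -13.4, 7.7]
grip_width: 0.0223
grasp_force: 59.4
```

```bash
python3 -m creep '[0.0003,0.0015,0,0,0,0.0003,0.0015,0,0,0]'
```

```text
clock: 7.85
eef_pos: [0.6121, 0.0036, 0.1279]
tool_rot: [0.088, 0.996, -0.005, 0.003]
ft_force: [1.0, -16.8, 7.6]
grip_width: 0.0223
grasp_force: 59.7
```

The fence is stiff at about 17 N, so the loaf is home. I'll relax, release and lift.

```bash
python3 -m creep '[0,-0.002,0,0,0,0,-0.002,0,0,0.05,0,-0.002,0,0,0.05,0,-0.002,0,0,0.05,0,-0.002,0.03,0,0.05,0,-0.002,0.06,0,0.05,0,-0.002,0.1,0,0.05,-0.03,0.003,0.14,0,0,-0.06,0.01,0.17,0,0,-0.06,0.01,0.17,0,0]'
python3 - <<'E'
from h import *
cs={"wrist":wrist(),"side":bot.camera("side"),"top":bot.camera("top")};save(cs["wrist"],"pics/w4.png");print(bot.get_obs()["eef_pos"])
for t,z in dict(fence_knob=.14,fence_face=.065,housing_face=.065,loaf_left_end=.065,loaf_right_end=.065,cam_pivot=.0665,cam_lever_tip=.1655).items():
  P={}
  for n,c in cs.items():
    r=bot.place_of(n,t)
    if r: P[n]=np.array(r[0]["centre"])*S; print(t,n,round(r[0]["score"],2),np.round(P[n]),np.round(atz(c,P[n],z),3)[:2])
  if "side" in P and "wrist" in P: print("  tri",tri(cs["side"],P["side"],cs["wrist"],P["wrist"]))
E
```

```text
clock: 8.68
eef_pos: [0.549, 0.0213, 0.3011]
tool_rot: [0.085, 0.996, 0.001, 0.003]
ft_force: [0.5, 0.4, 0.5]
grip_width: 0.0142
grasp_force: 0.0
[0.55024822 0.02054273 0.29555206]
fence_knob wrist 0.56 [276. 247.] [0.605 0.005]
fence_knob side 0.83 [261. 184.] [0.595 0.008]
fence_knob top 0.88 [224. 195.] [0.609 0.011]
  tri (array([0.59962702, 0.00667705, 0.14132918]), np.float64(0.009588125701769718))
fence_face wrist 0.87 [295. 292.] [0.705 0.013]
fence_face side 0.57 [281. 185.] [0.71  0.015]
fence_face top 0.75 [222. 174.] [0.697 0.023]
  tri (array([0.70592134, 0.01312783, 0.06697506]), np.float64(0.0035729206645274555))
housing_face side 0.58 [264. 168.] [0.736 0.154]
housing_face top 0.27 [220. 222.] [0.538 0.028]
loaf_left_end side 0.73 [261. 169.] [0.724 0.16 ]
loaf_right_end side 0.89 [282. 185.] [0.714 0.016]
loaf_right_end top 0.71 [339. 233.] [ 0.5   -0.355]
cam_pivot wrist 0.83 [274. 175.] [0.542 0.013]
cam_pivot side 0.79 [253. 200.] [0.562 0.02 ]
cam_pivot top 0.71 [221. 216.] [0.557 0.023]
  tri (array([0.54618282, 0.01033758, 0.07917699]), np.float64(0.014666835563187748))
cam_lever_tip wrist 0.96 [273. 161.] [0.513 0.019]
cam_lever_tip side 0.62 [239. 184.] [0.513 0.036]
cam_lever_tip top 0.56 [218. 223.] [0.515 0.026]
  tri (array([0.50769843, 0.02175368, 0.1778734 ]), np.float64(0.007929743863281368))
```

View pics/w4.png

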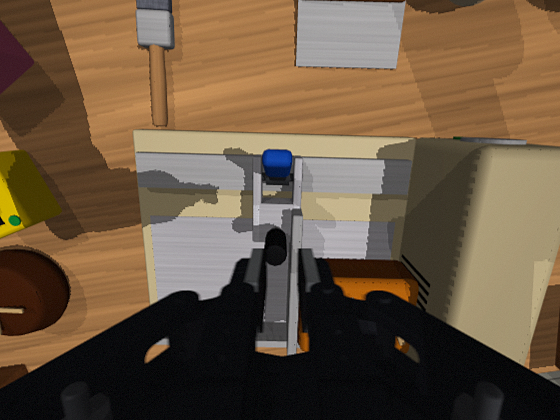

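The loaf lies between the plate at (305,330) and the slots at (410,280), with the fence against it. The lever grip is at (276,163), still upright. The lever is next.

```bash
python3 -m creep '[0.002,-0.006,-0.04,0,0,0.002,-0.006,-0.08,0,0,0.002,-0.006,-0.12,0,0,0.002,-0.006,-0.15,0,0,0.002,-0.006,-0.15,0,0]'
```

```text
clock: 10.3
eef_pos: [0.5468, 0.0137, 0.138]
tool_rot: [0.086, 0.996, -0.001, -0.007]
ft_force: [-1.7, 0.2, -0.9]
grip_width: 0.0001
grasp_force: 0.0
```

```bash
python3 -m creep '[-0.0175,0.0035,0,0,0,-0.035,0.007,0,0,0,-0.047,0.0095,-0.008,0,0,-0.0565,0.0115,-0.018,0,0,-0.065,0.013,-0.028,0,0,-0.0715,0.0145,-0.04,0,0,-0.0765,0.0155,-0.052,0,0,-0.0805,0.016,-0.066,0,0,-0.0805,0.016,-0.066,0,0]'
```

```text
clock: 11.05
eef_pos: [0.4743, 0.0304, 0.0823]
tool_rot: [0.086, 0.996, 0.001, 0.004]
ft_force: [0.0, 0.2, 0.9]
grip_width: -0.0002
grasp_force: 0.0
```

```bash
python3 -m creep '[0,0,-0.008,0,0,0,0,-0.016,0,0,0,0,-0.02,0,0,0,0,-0.02,0,0]'
python3 - <<'E'
from h import *
c=wrist();save(c,"pics/w5.png")
E
```

```text
clock: 11.38
eef_pos: [0.4742, 0.0303, 0.0632]
tool_rot: [0.086, 0.996, 0.001, 0.003]
ft_force: [-4.6, 0.4, 18.4]
grip_width: -0.0
grasp_force: 9.0
```

View pics/w5.png

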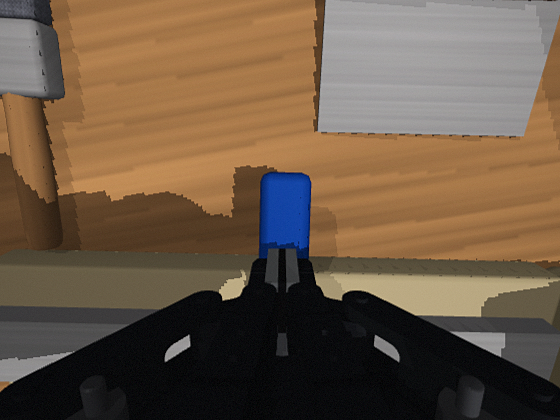

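The lever is down under the fingertips, with the blue grip at (285,215). I'll press on to confirm the stop.

```bash
python3 -m creep '[0,0,-0.004,0,0,0,0,-0.008,0,0,0,0,-0.008,0,0]'
```

```text
clock: 11.68
eef_pos: [0.4745, 0.0304, 0.0617]
tool_rot: [0.086, 0.996, 0.001, 0.004]
ft_force: [-24.3, -0.7, 70.0]
grip_width: 0.0
grasp_force: 36.5
```

```bash
python3 -m creep '[0,0,-0.003,0,0,0,0,-0.003,0,0]'
```

```text
clock: 11.85
eef_pos: [0.4745, 0.0305, 0.0612]
tool_rot: [0.086, 0.996, 0.001, 0.005]
ft_force: [-31.6, -0.8, 89.3]
grip_width: 0.0006
grasp_force: 46.8
```

The lever is hard on its stop. I'll lift and move towards the isolator.

```bash
python3 -m creep '[0,0,0.035,0,0,-0.01,0,0.075,0,0,-0.02,-0.02,0.11,0.1,0,-0.025,-0.055,0.13,0.2,0,-0.03,-0.09,0.16,0.3,0,-0.035,-0.125,0.19,0.4,0,-0.04,-0.16,0.21,0.485,0,-0.04,-0.2,0.21,0.485,0,-0.04,-0.235,0.21,0.485,0,-0.04,-0.235,0.21,0.485,0]'
python3 - <<'E'
from h import *
cs={"wrist":wrist(),"side":bot.camera("side"),"top":bot.camera("top")};print(bot.get_obs()["eef_pos"])
im=np.hstack([cv2.resize(np.array(cs["wrist"]["pixels"]),(448,336)),cv2.resize(np.array(cs["side"]["pixels"])[140:308,188:364],(352,336))])
cv2.imwrite("pics/m6.png",im[:,:,::-1])
for t,z in dict(isolator=0,isolator_pivot=.064,isolator_tip=.138,loaf_left_end=.065,loaf_right_end=.065,fence_face=.065,cam_lever_tip=.055).items():
  for n,c in cs.items():
    print(t,n,[(round(r["score"],2),np.round(np.array(r["centre"])*S).astype(int).tolist(),np.round(atz(c,np.array(r["centre"])*S,z),3)[:2].tolist()) for r in bot.place_of(n,t)[:3]])
E
```

```text
clock: 12.68
eef_pos: [0.4323, -0.2118, 0.2604]
tool_rot: [-0.152, 0.988, -0.003, 0.002]
ft_force: [-0.4, 0.9, -0.5]
grip_width: -0.0001
grasp_force: 0.0
[ 0.43162024 -0.20542442  0.25876398]
isolator wrist [(0.98, [163, 202], [0.512, -0.355]), (0.55, [215, 66], [0.329, -0.33])]
isolator side [(0.87, [268, 297], [0.328, -0.337]), (0.8, [312, 269], [0.524, -0.35]), (0.64, [375, 345], [0.453, -0.691])]
isolator top [(0.85, [329, 287], [0.332, -0.328]), (0.77, [338, 233], [0.512, -0.361]), (0.77, [435, 255], [0.439, -0.683])]
isolator_pivot wrist [(0.81, [141, 214], [0.511, -0.357])]
isolator_pivot side [(0.97, [264, 285], [0.321, -0.33]), (0.6, [310, 260], [0.506, -0.356]), (0.6, [371, 332], [0.442, -0.674])]
isolator_pivot top [(0.87, [339, 233], [0.501, -0.358]), (0.8, [330, 287], [0.329, -0.325])]
isolator_tip wrist [(0.56, [99, 186], [0.466, -0.369]), (0.5, [381, 149], [0.362, -0.148]), (0.44, [430, 328], [0.509, -0.036])]
isolator_tip side [(0.57, [306, 258], [0.456, -0.383]), (0.45, [369, 332], [0.393, -0.695]), (0.37, [254, 281], [0.272, -0.344])]
isolator_tip top [(0.66, [340, 299], [0.288, -0.347]), (0.65, [344, 242], [0.459, -0.36]), (0.46, [456, 264], [0.395, -0.701])]
loaf_left_end wrist []
loaf_left_end side [(0.45, [264, 170], [0.727, 0.145])]
loaf_left_end top [(0.56, [181, 164], [0.732, 0.162])]
loaf_right_end wrist []
loaf_right_end side [(0.6, [285, 185], [0.721, 0.007]), (0.57, [303, 254], [0.51, -0.318]), (0.38, [310, 271], [0.474, -0.388])]
loaf_right_end top [(0.61, [224, 168], [0.72, 0.018])]
fence_face wrist []
fence_face side []
fence_face top [(0.6, [227, 172], [0.705, 0.009])]
cam_lever_tip wrist [(0.69, [472, 253], [0.442, 0.029])]
cam_lever_tip side [(0.63, [226, 218], [0.428, 0.018])]
cam_lever_tip top [(0.6, [221, 249], [0.45, 0.025]), (0.18, [345, 240], [0.481, -0.378])]
```

View pics/m6.png

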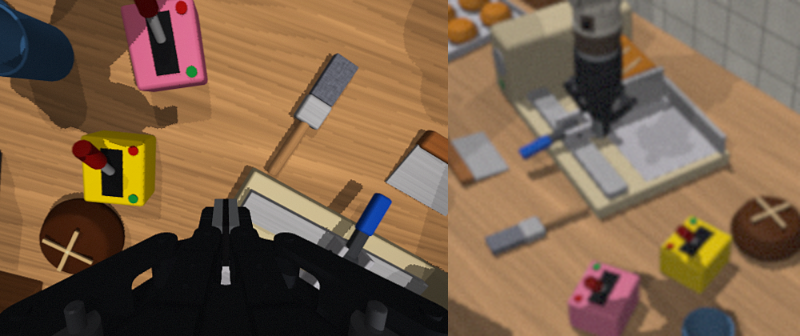

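The yellow box's handle leans to the red dot (about (90,155) in the picture), and the lever stays down at (375,210). I'll position on the off side and push over.

```bash
python3 -m creep '[-0.003,-0.04,0,0,0,-0.006,-0.08,0,0,0,-0.009,-0.12,0,0,0,-0.012,-0.16,0,0,0,-0.0125,-0.179,-0.03,0,0,-0.0125,-0.179,-0.07,0,0,-0.0125,-0.179,-0.11,0,0,-0.0125,-0.179,-0.144,0,0,-0.0125,-0.179,-0.144,0,0]'
```

```text
clock: 14.63
eef_pos: [0.4144, -0.3804, 0.106]
tool_rot: [-0.156, 0.988, 0.006, -0.005]
ft_force: [-0.6, 0.5, -0.6]
grip_width: -0.0001
grasp_force: 0.0
```

```bash
python3 -m creep '[0.01,0.003,0,0,0,0.022,0.007,0,0,0,0.034,0.011,0,0,0,0.046,0.014,0,0,0,0.058,0.018,0,0,0,0.07,0.022,0,0,0,0.082,0.026,0,0,0,0.092,0.029,0,0,0,0.1,0.0315,0,0,0,0.1,0.0315,0,0,0]'
```

```text
clock: 15.47
eef_pos: [0.5211, -0.3517, 0.1136]
tool_rot: [-0.157, 0.988, 0.0, 0.0]
ft_force: [-0.4, 0.4, 0.5]
grip_width: -0.0
grasp_force: 0.0
```

```bash
python3 -m creep '[-0.03,-0.01,0.02,0,0,-0.05,-0.015,0.05,0,0,-0.07,0.0,0.08,0,0,-0.09,0.03,0.11,0,0,-0.1,0.06,0.14,0,0,-0.1,0.09,0.16,0,0,-0.1,0.09,0.16,0,0,-0.1,0.09,0.16,0,0]'
python3 - <<'E'
from h import *
w=wrist();s=bot.camera("side");t=bot.camera("top")
f=lambda c,a,b,x,y:cv2.resize(np.array(c["pixels"])[b:y,a:x],(400,300),interpolation=cv2.INTER_CUBIC)
im=np.vstack([np.hstack([f(w,0,0,560,420),f(t,120,110,280,230)]),np.hstack([f(s,200,130,360,250),f(s,260,230,380,320)])])
cv2.imwrite("pics/m7.png",im[:,:,::-1])
for n,c in(("wrist",w),("top",t)):
  print(n,[(round(r["score"],2),np.round(atz(c,np.array(r["centre"])*S,.138),3)[:2].tolist()) for r in bot.place_of(n,"isolator_tip")[:3]])
E
```

```text
clock: 16.13
eef_pos: [0.4195, -0.2621, 0.2763]
tool_rot: [-0.157, 0.988, -0.002, 0.002]
ft_force: [0.1, -0.6, -1.6]
grip_width: 0.0001
grasp_force: 0.0
wrist [(0.82, [0.284, -0.351]), (0.8, [0.562, -0.345])]
top [(0.63, [0.396, -0.694]), (0.53, [0.28, -0.348])]
```

View pics/m7.png

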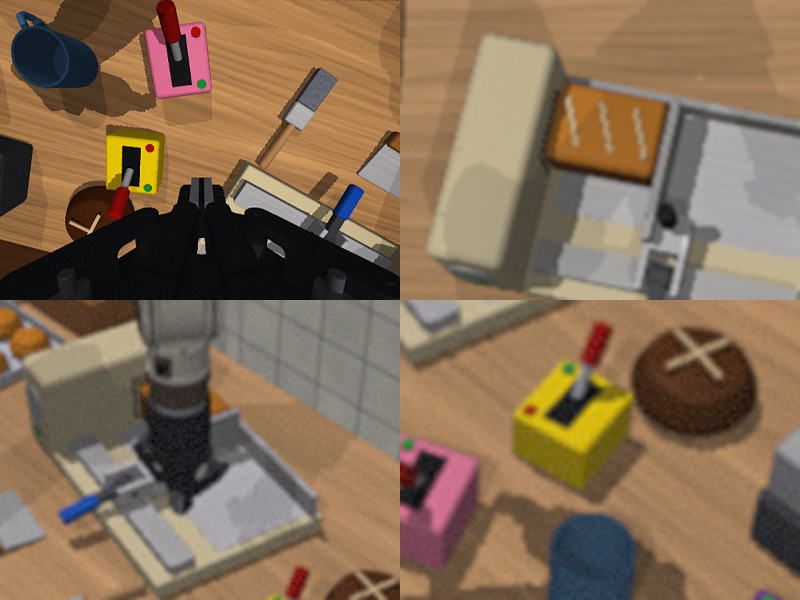

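The picture shows the red handle over at the green dot (590,370 in the lower right panel). The loaf lies flush between housing and fence at (610,130), and the lever is down at (90,505). Handing in.

```bash
python3 -c "
from workcell import bot
print(bot.job_done())"
```

```text
the job is handed in; nothing more can be done
None
```

The slicer is ready and the job is handed in, at about 16 s on the robot's clock: the loaf is home against the housing, the fence is locked with the cam lever on its stop, and the isolator is on; the hand-in returned no verdict.

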